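# Hold a marble block against the stops of a sprung drilling jig

### The job

Set the loose marble block down in the drilling jig, on the bed between the guides, its long side along them, in the gap between the sliding jaw and the sprung plunger, and let go of it. Then slide the jaw by its upright post so that the jaw pushes the block onto the plunger until the block is hard against the steel stops on both sides of the plunger, ready to be drilled. The job finishes while you are still holding the jaw pressed there against the spring; keep your hand off the block itself and leave the spray can, the marble offcut and the hammer where they are.

Things in the scene. Friction and masses are not known exactly. Their poses are not given: they have to be found in the camera images.
- jig: Drilling jig fixed to the bench: aluminium base 280 x 100 mm. Origin: centre of its underside, z up; x = pushing direction, from jaw to plunger. Bed top at z = 12 mm. Two guides along x, from x = -135 to 90, at y = +-28 to +-38 mm (56 mm clear between), tops at z = 22 mm. Stop face at x = 90 mm; end plate behind it, x = 118 to 134, up to z = 67 mm.
- bush (a point): Lower centre of the drill bush over the bed, at jig x = 63, y = 0, z = 71 mm: a steel ring 22 mm across, 14 mm high, on a 16 mm wide arm (z = 72 to 82 mm) from the end plate. The overhang ends at jig x = 52 mm; before that the bed is open above, apart from the jaw.
- jaw: Sliding jaw, a dark steel block 50 (x) x 52 x 40 mm high on the bed with a post on top. Origin: bottom middle of its pushing face; axes as the jig's; the jaw lies at its x = -50 to 0. Slides only along the jig's x, friction about 1.5 N. Starts 70 to 100 mm back from its end place (origin at jig x = 30 mm when the block is against the stops); can go 12 mm beyond that.
- jaw_post (a point): Centre of the top of the jaw's upright black round post: 24 mm across, 45 mm tall, from 52 to 97 mm above the bench, its axis 30 mm behind the jaw's pushing face, at jig y = 0.
- plunger (a joint): Travel (m) of the sprung brass plunger: round, 16 mm across, axis along the jig's x at y = 0, 37 mm above the bench. 0 = fully out, tip at jig x = 70 mm, 20 mm proud of the stop face; 0.020 = level with the stop face. Spring force about 3 N at 0, 8 N at 0.020; it springs back when let go.
- stop: The hard stop: two fixed bright steel blocks, each 20 mm wide, on both sides of the plunger, their flat faces at jig x = 90 mm. Origin midway between them on the stop face, 34 mm above the bench; axes parallel to the jig's.
- block: The marble block to be loaded: white, 60 (own x) x 50 (own y) x 50 mm high, about 0.3 to 0.55 kg, a small pencilled cross on top. Origin at the centre of its underside, z up. Lies loose on the bench, any yaw; either end may lead. When against the stops its origin is at jig x = 60 mm, y = 0, z = 12 mm.
- spray_can: Bystander: upright spray can, 64 mm across, 180 mm tall, origin at the centre of its underside.
- offcut: Bystander: flat marble offcut 85 x 55 x 18 mm, lying on the bench, origin at the centre of its underside.
- hammer: Bystander: hammer lying flat on the bench along its own x, 260 mm long, 26 mm high, head (88 mm across) at the +x end, origin at mid-length on the bench.
Mind the look-alikes: they are no part of the job. There is more than one size of the block; the job needs the largest.

How it is judged:
By the outcome, as a careful person would: the job done as asked, in the order asked, and still so for the second after the job is handed in, while the arm keeps its last pose, push and grip.
It also fails if it takes over 61 s, if anything falls off the work surface, if the arm or the gripper's body presses on something with over 40 N, if the wrist force passes 120 N, or if a joint passes its speed limit or range.

### The arm

A 7-joint arm with a two-finger parallel gripper is mounted at the origin on the work surface. World frame = base frame: x ahead of the robot, y to its left, z up, the work surface at z = 0. Lengths are in mm, angles in rad, forces in N, time in s.
With the tool pointing down it reaches from about 400 to 875 mm from the base axis. Payload 6.5 kg.
Tool frame: the origin (TCP) lies midway between the tips of the shut fingers; the grasp point (between the pads) lies 19 mm behind it; z points along the fingers, y is the line along which they close (so a half turn about z gives the same grasp; the last joint's range is limited). The gripper opens to 88 mm and grips with 3 to 60 N. Pads are 18 mm wide; open, the fingers measure 123 mm over their backs; the gripper's body (75 mm by 187 mm) begins 45 mm behind the grasp point.
Start: joints at [-1.181, 0.536, -0.004, 1.538, 0.003, 1.067, -0.071], TCP at [286.112, 583.635, 238.716] pointing down, gripper open.
Joint ranges: [-2.7, 2.7], [-0.37, 2.16], [-1.27, 1.26], [0.24, 2.4], [-1.31, 4.45], [0.19, 1.91], [-2.76, 2.76]. Speed limits (rad/s): [2.39, 2.39, 3.14, 3.14, 3.14, 3.14, 3.14].

### API

Orientations are given as a 3x3 rotation matrix whose columns are the frame's x, y, z axes.
In Python, from rig import ctrl gives the robot as it stands. The module is installed in compiled form; this text tells all that it offers.
- The arm moves only by the tool servo_tool, never from a script. Its argument "series" is a list of rows, each a list of 3 entries, a list of its own where there are three numbers: the opening, from -1 (shut) to 1 (fully open), then the shift along the world's x, y, z in cm, then the turn about the world's z in degrees. A call has 1 to 8 rows; each row is the pose to reach, as a shift and turn from the pose commanded when the call began; what a row does not reach only later rows make up. A row lasts 1/12 s, in which the tool goes at most 41.7 mm and 7.16 degrees, less where a joint would pass 70% of its speed; a pose out of reach is approached as far as the arm can. A call with a gripper value outside its range is refused whole. The fingers move at their own pace and stop on an object; "squeeze" is the grip in N (left out, the last holds). Time passes only in rows, so rows that repeat a pose let the fingers close. It gives the time, the measured TCP pose, the force, the opening and the grip force at its end, in the units of the state.
- ctrl.read_state(): the state, without advancing time (a new reading comes with each control period).
- ctrl.camera(name): name is "scene" or "top" or "wrist"; returns the picture (400x640x3 uint8, red, green, blue); there is no depth.
- ctrl.camera_info(name): a dict with "fx", "fy", "cx", "cy" (pixels), "extrinsics" (4x4, takes a point from camera to world coordinates). Camera axes: x right, y down, z forward; pixel columns grow to the right and rows downward; lengths in mm; the calibration is good to about 2 mm. A picture is of the moment at which its call begins: read the wrist's pose just before it. camera_info takes no time and is no camera call; for the wrist camera it gives the pose at the moment of the call.
- ctrl.job_done(): hands the job in; it is judged then, once.
The state is a dict: "t": time; "joints": joint angles; "qvel": joint speeds; "joint_efforts": joint torques, N m; "tcp_pos": TCP position; "eef_rot": TCP orientation; "ft_force": force on the tool from outside, world axes, zero at the start; "moment": the same for the moment, N m; "gripper_width": finger opening in mm; "grasp_force": force on a finger pad.
Only numpy, scipy, OpenCV 4.12 (cv2) and the standard library are available. Lean on these libraries where they do the work, as an engineer would, in place of code of your own. Each camera call takes 0.05 s, during which the arm holds its last target. There are 200 camera calls.

## Working session

There is one attempt and no reset: what is moved stays moved. The work goes in short steps, Python scripts to look and compute and a tool call to move; the robot and the scene stay as the last step left them, time stands still between calls to the robot, and variables do not carry over. Pictures are saved under pics/ and viewed, at most 10 in all, crops included, and the job is handed in when it is done.

Besides the shell and the picture viewer there is one more tool, called after "Request:" as a command line: name --argument value ..., lists and objects as JSON in quotes. servo_tool: Moves the arm, as the interface text tells. Its arguments: {"type":"object","properties":{"series":{"type":"array","items":{"type":"array"}},"squeeze":{"type":"number"}},"required":["series"]}

```bash
mkdir -p pics; python3 - <<'E'
from rig import ctrl
import cv2
for n in("top","scene"):
    im=ctrl.camera(n); cv2.imwrite(f"pics/{n}0.png",im[:,:,::-1]); i=ctrl.camera_info(n); print(n,i)
s=ctrl.read_state();print(s["t"],s["tcp_pos"],s["eef_rot"],s["gripper_width"])
E
```

```text
top {'fx': 398.981209666927, 'fy': 398.981209666927, 'cx': 321.36253342427693, 'cy': 198.6961671423874, 'extrinsics': array([[ 2.78782468e-02, -9.98213033e-01,  5.28539832e-02,
         5.13182538e+02],
       [-9.99610403e-01, -2.77673503e-02,  2.83147063e-03,
        -4.34356003e+01],
       [-1.35879582e-03, -5.29123279e-02, -9.98598237e-01,
         1.09465844e+03],
       [ 0.00000000e+00,  0.00000000e+00,  0.00000000e+00,
         1.00000000e+00]])}
scene {'fx': 431.4482457421737, 'fy': 431.4482457421737, 'cx': 321.0607240251075, 'cy': 200.48551022513323, 'extrinsics': array([[-1.30063150e-01,  6.91730563e-01, -7.10346679e-01,
         1.46221371e+03],
       [ 9.91376603e-01,  7.91663090e-02, -1.04427613e-01,
         9.17519853e+01],
       [-1.60002465e-02, -7.17803262e-01, -6.96062116e-01,
         9.60096355e+02],
       [ 0.00000000e+00,  0.00000000e+00,  0.00000000e+00,
         1.00000000e+00]])}
0.1 [285.89049945 583.15493792 237.95673555] [[-8.97930612e-01  4.40136717e-01 -5.35495591e-04]
 [ 4.40137020e-01  8.97929501e-01 -1.41955223e-03]
 [-1.43959772e-04 -1.51035084e-03 -9.99998849e-01]] 88.2651926268703
```

View pics/top0.png

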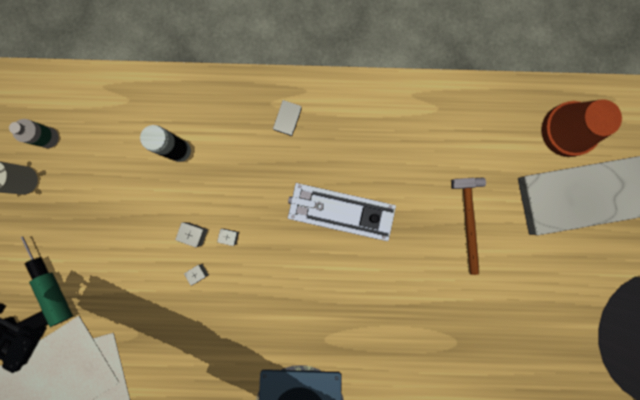

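View pics/scene0.png

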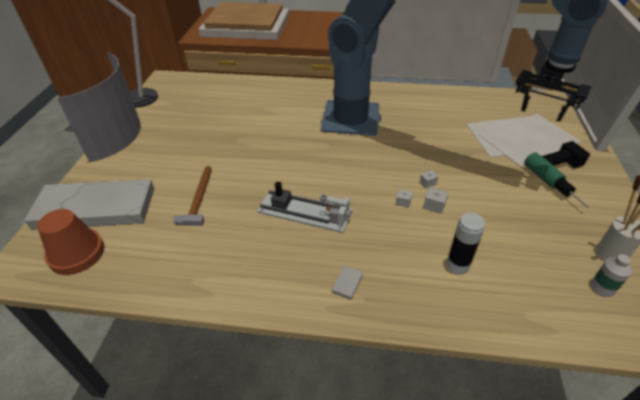

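Top view: three white blocks with crosses at (191,235), (228,237) and (196,274). The one at (191,235) looks largest, so it fits the job. The jig runs from (395,215), the jaw end with its post at (374,217), to (292,203) at the plunger end. I'll confirm in one enlarged crop.

```bash
python3 - <<'E'
import cv2,numpy as np
im=cv2.imread("pics/top0.png")
a=cv2.resize(im[215:290,170:250],None,fx=4,fy=4,interpolation=cv2.INTER_CUBIC)
b=cv2.resize(im[178:246,283:403],None,fx=6.5,fy=4.4*0+6.5,interpolation=cv2.INTER_CUBIC)[:, :780]
a2=np.zeros((300,780,3),np.uint8);a=a[:, :];a2[:, :320]=a
cv2.imwrite("pics/crop0.png",np.vstack([a2[:150*2-0],b])[:]);print(a.shape,b.shape)
o=np.vstack([b,a2]);cv2.imwrite("pics/crop0.png",cv2.resize(o,None,fx=.8,fy=.8))
E
```

```text
(300, 320, 3) (442, 780, 3)
```

View pics/crop0.png

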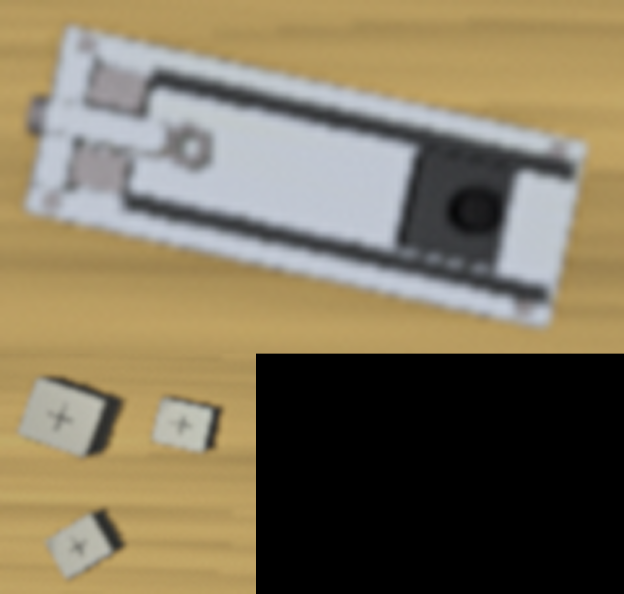

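The crop confirms three cross-marked blocks: the big one has its cross at crop (61,417), and the others are clearly smaller. The jig plate corners are at crop (68,25), (587,143), (550,326) and (27,212), with the post top near (475,210).

```bash
cat > h.py <<'E'
import numpy as np
from rig import ctrl
def ray(name,px,z,info=None):
    i=info or ctrl.camera_info(name);E=i["extrinsics"]
    px=np.atleast_2d(px).astype(float)
    d=np.c_[(px[:,0]-i["cx"])/i["fx"],(px[:,1]-i["cy"])/i["fy"],np.ones(len(px))]@E[:3,:3].T
    return E[:3,3]+d*((z-E[2,3])/d[:,2])[:,None]
def proj(i,P):
    E=i["extrinsics"];c=(np.atleast_2d(P)-E[:3,3])@E[:3,:3]
    return np.c_[c[:,0]/c[:,2]*i["fx"]+i["cx"],c[:,1]/c[:,2]*i["fy"]+i["cy"]]
E
python3 - <<'E'
from h import *
np.set_printoptions(precision=1,suppress=True)
J=lambda p:np.array(p)/5.2+[283,178]
B=lambda p:(np.array(p)-[0,353.6])/3.2+[170,215]
c=ray("top",J([(68,25),(587,143),(550,326),(27,212)]),12)
print(c,c.mean(0),np.linalg.norm(np.diff(c,axis=0,append=c[:1]),axis=1))
d=(c[0]+c[3]-c[1]-c[2]);print("yaw",np.degrees(np.arctan2(d[1],d[0])))
print("post",ray("top",J([(475,210)]),97),"jaw",ray("top",J([(418,145),(402,243)]),52))
b=ray("top",B([(40,378),(107,400),(85,457),(19,433)]),50)
print(b,b.mean(0),np.linalg.norm(np.diff(b,axis=0,append=b[:1]),axis=1),ray("top",B([(61,417)]),50))
d=b[1]+b[2]-b[0]-b[3];print("byaw",np.degrees(np.arctan2(d[1],d[0])))
for q in ([(165,400),(216,405),(208,452),(153,437)],[(97,512),(122,545),(69,578),(47,545)]):
  s=ray("top",B(q),35);print(s.mean(0),np.linalg.norm(np.diff(s,axis=0,append=s[:1]),axis=1))
s=ctrl.read_state();r=s["eef_rot"];print(np.degrees(np.arctan2(r[1,1],r[0,1])))
i=ctrl.camera_info("wrist");print(i)
E
```

```text
[[ 611.9   29.7   12. ]
 [ 557.6 -243.1   12. ]
 [ 462.  -225.6   12. ]
 [ 513.5   48.    12. ]] [536.3 -97.7  12. ] [278.1  97.2 278.4 100.1]
yaw 79.03867468016009
post [[ 520.5 -174.2   97. ]] jaw [[ 552.6 -150.8   52. ]
 [ 503.2 -143.9   52. ]]
[[495.7 320.8  50. ]
 [479.4 265.2  50. ]
 [432.6 281.1  50. ]
 [450.5 335.8  50. ]] [464.6 300.7  50. ] [57.9 49.4 57.5 47.6] [[464.5 302.1  50. ]]
byaw -107.30321082414498
[461.3 203.9  35. ] [42.5 39.2 47.3 32. ]
[359.4 283.6  35. ] [34.2 50.9 32.7 48.9]
63.88736339328378
{'fx': 324.0675548770039, 'fy': 324.0675548770039, 'cx': 315.0632736851995, 'cy': 204.79759330210425, 'extrinsics': array([[  0.4,   0.9,   0.2, 225.8],
       [  0.9,  -0.4,  -0.1, 612.4],
       [ -0. ,   0.3,  -1. , 383. ],
       [  0. ,   0. ,   0. ,   1. ]])}
```

Sizes check out: the jig measures 278x98 and the block 58x49. The jig centre is (536,-98) at yaw 79°, with the jaw face at jig x≈-50. The block is at (464.6,301) with its long axis at 72.7°. Next I'll move over the block.

Request:
servo_tool --series '[[1,[2.2,-3.5,-0.8],-7],[1,[4.4,-7,-1.7],-14],[1,[6.6,-10.5,-2.5],-21],[1,[8.8,-14,-3.4],-28],[1,[11,-17.5,-4.2],-35],[1,[13.2,-21,-5.1],-42],[1,[15.4,-24.5,-6],-49],[1,[17.8,-28.2,-6.8],-56]]'

```text
t: 0.77
tcp_pos: [460.6, 305.5, 171.4]
eef_rot: [[-0.131, 0.991, -0.001], [0.991, 0.131, -0.0], [-0.0, -0.001, -1.0]]
ft_force: [0.4, 0.7, 0.0]
gripper_width: 88.2
grasp_force: 0.0
```

Request:
servo_tool --series '[[1,[0,0,0],-7],[1,[0,0,0],-14],[1,[0,0,0],-21],[1,[0,0,0],-25],[1,[0,0,0],-25],[1,[0,0,0],-25]]'

```text
t: 1.27
tcp_pos: [460.1, 307.4, 171.8]
eef_rot: [[0.292, 0.957, -0.0], [0.957, -0.292, -0.001], [-0.001, -0.0, -1.0]]
ft_force: [-0.6, 0.2, 0.0]
gripper_width: 88.2
grasp_force: 0.0
```

```bash
python3 - <<'E'
from h import *
import cv2,pickle
i=ctrl.camera_info("wrist");im=ctrl.camera("wrist");cv2.imwrite("pics/w1.png",im[:,:,::-1]);pickle.dump(i,open("w1.pkl","wb"))
s=ctrl.read_state();r=s["eef_rot"];print(s["t"],s["tcp_pos"],np.degrees(np.arctan2(r[1,1],r[0,1])),s["joints"])
print(proj(i,[(464.6,300.7,50)]))
E
```

```text
1.3167 [460.14074546 307.45077249 171.79534587] -16.953702665170947 [-0.95397844  0.47736046  0.3697822   1.8719072  -0.22600459  0.83361365
 -0.76487688]
[[323.40549026 203.86797846]]
```

View pics/w1.png

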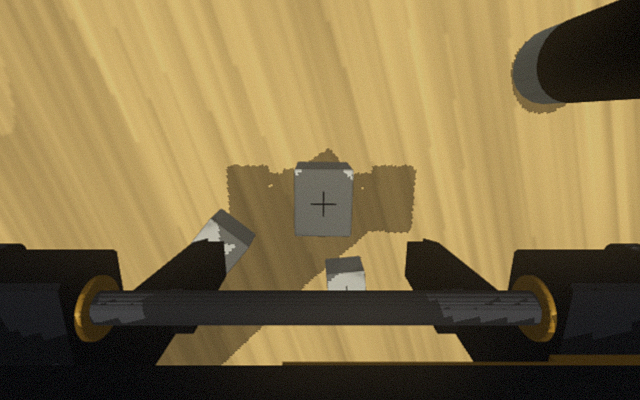

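The cross is at (323,204), exactly where the estimate projects. The block's sides are square to the fingers and nothing is in their way, so I'll descend.

Request:
servo_tool --series '[[1,[0.45,-0.6,-2],0],[1,[0.45,-0.6,-5],0],[1,[0.45,-0.6,-8],0],[1,[0.45,-0.6,-11],0],[1,[0.45,-0.6,-13.5],0],[1,[0.45,-0.6,-15],0],[1,[0.45,-0.6,-15.4],0],[1,[0.45,-0.6,-15.4],0]]'

```text
t: 1.98
tcp_pos: [464.2, 301.0, 17.1]
eef_rot: [[0.293, 0.956, -0.002], [0.956, -0.293, -0.001], [-0.002, -0.001, -1.0]]
ft_force: [-0.8, -0.2, 0.6]
gripper_width: 88.2
grasp_force: 0.0
```

Request:
servo_tool --series '[[0.1,[0,0,0],0],[-0.1,[0,0,0],0],[-0.3,[0,0,0],0],[-0.3,[0,0,0],0],[-0.3,[0,0,0],0],[-0.3,[0,0,0],0],[-0.3,[0,0,0],0],[-0.3,[0,0,0],0]]' --squeeze 25

```text
t: 2.65
tcp_pos: [465.1, 301.6, 18.4]
eef_rot: [[0.294, 0.956, 0.0], [0.956, -0.294, 0.0], [0.0, 0.0, -1.0]]
ft_force: [-0.9, -0.1, 4.4]
gripper_width: 49.9
grasp_force: 25.0
```

Request:
servo_tool --series '[[-0.3,[0,0,1],0],[-0.3,[0,0,4],0],[-0.3,[0,0,8],0],[-0.3,[0,0,11.5],1],[-0.3,[0.3,-2,12.7],2],[-0.3,[0.8,-5,12.7],4],[-0.3,[1.4,-8,12.7],5],[-0.3,[1.9,-11,12.7],6]]' --squeeze 35

```text
t: 3.32
tcp_pos: [483.5, 190.3, 145.5]
eef_rot: [[0.191, 0.982, -0.0], [0.982, -0.191, 0.0], [0.0, -0.0, -1.0]]
ft_force: [0.3, -0.4, -3.7]
gripper_width: 49.7
grasp_force: 35.0
```

Request:
servo_tool --series '[[-0.3,[0.5,-3.2,0],0],[-0.3,[1,-6.7,0],0],[-0.3,[1.6,-10.2,0],0],[-0.3,[2.2,-13.7,0],0],[-0.3,[2.8,-17.2,0],0],[-0.3,[3.4,-20.7,0],0],[-0.3,[4,-23.7,0],0],[-0.3,[4.4,-26,0],0]]'

```text
t: 3.98
tcp_pos: [527.3, -72.0, 145.3]
eef_rot: [[0.195, 0.981, -0.0], [0.981, -0.195, -0.001], [-0.001, -0.0, -1.0]]
ft_force: [0.2, -0.0, -2.9]
gripper_width: 49.6
grasp_force: 35.0
```

Request:
servo_tool --series '[[-0.3,[0.3,-1.5,0],0],[-0.3,[0.6,-3,0],0],[-0.3,[0.7,-3.7,0],0],[-0.3,[0.7,-3.7,0],0],[-0.3,[0.7,-3.7,0],0]]'

```text
t: 4.4
tcp_pos: [534.4, -104.9, 144.9]
eef_rot: [[0.193, 0.981, -0.001], [0.981, -0.193, 0.001], [0.0, -0.001, -1.0]]
ft_force: [-0.7, 0.5, -3.7]
gripper_width: 49.8
grasp_force: 35.0
```

```bash
python3 - <<'E'
from h import *
import cv2,pickle
i=ctrl.camera_info("wrist");im=ctrl.camera("wrist");cv2.imwrite("pics/w2.png",im[:,:,::-1]);pickle.dump(i,open("w2.pkl","wb"))
s=ctrl.read_state();r=s["eef_rot"];print(s["t"],s["tcp_pos"],np.degrees(np.arctan2(r[1,1],r[0,1])),s["joints"],s["ft_force"],s["grasp_force"])
E
```

```text
4.45 [ 534.45580199 -104.25136117  144.83945139] -11.053951390385928 [-0.17807074  0.50667281  0.37528443  1.91168675 -0.25909241  0.77118605
  0.14873058] [ 1.32232567e-03  9.75747774e-01 -3.01859346e+00] 34.9854888394475
```

View pics/w2.png

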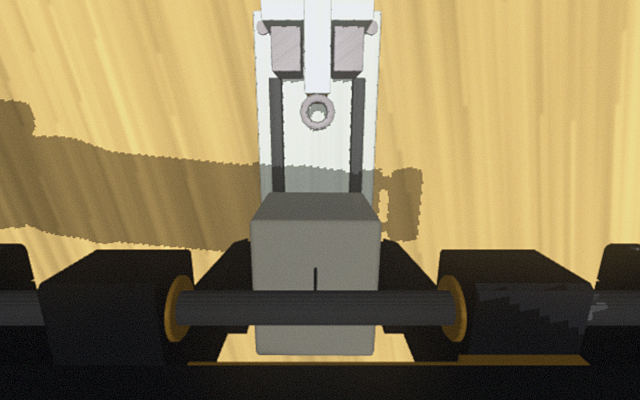

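Wrist view: the held block spans columns 251–380. The bed and guides lie ahead of it, with the bush ring at (317,112) and the base edges at about 258 and 378. I'll enlarge this to fix the lateral line.

```bash
python3 - <<'E'
import cv2
im=cv2.imread("pics/w2.png")
cv2.imwrite("pics/w2c.png",cv2.resize(im[55:255,240:395],None,fx=3,fy=3,interpolation=cv2.INTER_CUBIC))
E
```

```text
(no output)
```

View pics/w2c.png

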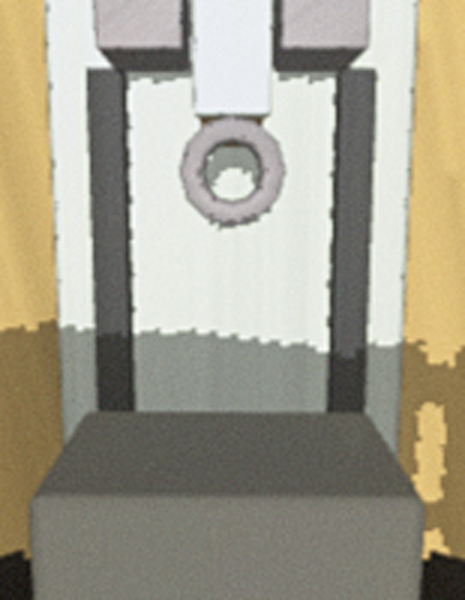

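```bash
python3 - <<'E'
from h import *
import pickle
np.set_printoptions(precision=1,suppress=True)
i=pickle.load(open("w2.pkl","rb"))
C=lambda p:np.array(p)/3+[240,55]
R=lambda p,z:ray("",C(p),z,i)
def show(n,a,z):
    P=R(a,z);L,Rr=P[:2],P[2:];m=(P[0]+P[2])/2;m2=(P[1]+P[3])/2
    d=m-m2;print(n,"w",np.linalg.norm(P[0]-P[2]),np.linalg.norm(P[1]-P[3]),"mids",m,m2,"yaw",np.degrees(np.arctan2(d[1],d[0])))
    dl=P[0]-P[1];dr=P[2]-P[3];print(np.degrees(np.arctan2([dl[1],dr[1]],[dl[0],dr[0]])))
show("guides",[(87,70),(97,410),(376,70),(364,410)],22)
show("base",[(47,50),(60,330),(415,50),(405,330)],12)
print("bush",R([(233,170)],85))
print("blk top edge",R([(32,497),(422,497)],145-18+50)," bot",R([(92,412),(370,412)],145-18))
E
```

```text
guides w 74.66181744528853 75.36674740791962 mids [553.3 -11.4  22. ] [535.9 -99.7  22. ] yaw 78.84307438668644
[78.6 79.1]
base w 98.12974372074238 98.86331131009763 mids [554.4  -5.4  12. ] [540.6 -78.9  12. ] yaw 79.34430532212377
[79.1 79.6]
bush [[548.4 -36.9  85. ]]
blk top edge [[516.1 -71.4 177. ]
 [562.8 -80.5 177. ]]  bot [[516.6 -72.2 127. ]
 [563.4 -81.3 127. ]]
```

The guides and bush put the jig origin at (536.3,-99) with yaw 79°. The block is centred in the hand and 0.8 mm off the jig line, so I'll correct that and descend.

Request:
servo_tool --series '[[-0.3,[0.06,-0.2,-2],0],[-0.3,[0.06,-0.2,-4.5],0],[-0.3,[0.06,-0.2,-7],0],[-0.3,[0.06,-0.2,-8.5],0],[-0.3,[0.06,-0.2,-9.5],0],[-0.3,[0.06,-0.2,-10],0],[-0.3,[0.06,-0.2,-10],0],[-0.3,[0.06,-0.2,-10],0]]'

```text
t: 5.12
tcp_pos: [536.0, -107.2, 45.6]
eef_rot: [[0.192, 0.981, 0.001], [0.981, -0.192, 0.0], [0.0, 0.001, -1.0]]
ft_force: [-0.4, -0.3, -3.1]
gripper_width: 49.9
grasp_force: 35.0
```

Request:
servo_tool --series '[[-0.3,[0,0,-0.3],0],[-0.3,[0,0,-0.6],0],[-0.3,[0,0,-0.9],0],[-0.3,[0,0,-1.2],0],[-0.3,[0,0,-1.3],0],[-0.3,[0,0,-1.3],0],[-0.3,[0,0,-1.3],0]]'

```text
t: 5.7
tcp_pos: [535.4, -107.6, 31.9]
eef_rot: [[0.193, 0.981, -0.0], [0.981, -0.193, -0.0], [-0.0, -0.0, -1.0]]
ft_force: [-1.2, 0.4, -3.4]
gripper_width: 49.9
grasp_force: 35.0
```

Request:
servo_tool --series '[[-0.3,[0,0,-0.1],0],[-0.3,[0,0,-0.15],0],[-0.3,[0,0,-0.15],0]]'

```text
t: 5.95
tcp_pos: [535.5, -107.6, 30.5]
eef_rot: [[0.193, 0.981, 0.0], [0.981, -0.193, -0.0], [-0.0, 0.0, -1.0]]
ft_force: [-0.6, -0.7, -2.9]
gripper_width: 49.9
grasp_force: 35.0
```

Request:
servo_tool --series '[[-0.3,[0,0,-0.05],0],[-0.3,[0,0,-0.1],0],[-0.3,[0,0,-0.1],0]]'

```text
t: 6.2
tcp_pos: [535.5, -107.6, 30.4]
eef_rot: [[0.193, 0.981, 0.0], [0.981, -0.193, 0.0], [0.0, 0.0, -1.0]]
ft_force: [-3.3, 1.3, 7.7]
gripper_width: 49.5
grasp_force: 35.0
```

Contact with the bed. Release, then lift straight up.

Request:
servo_tool --series '[[0.2,[0,0,0.05],0],[0.5,[0,0,0.05],0],[0.9,[0,0,0.05],0],[0.9,[0,0,0.05],0],[0.9,[0,0,0.05],0],[0.9,[0,0,0.05],0]]'

```text
t: 6.7
tcp_pos: [535.5, -107.6, 29.9]
eef_rot: [[0.193, 0.981, -0.0], [0.981, -0.193, -0.0], [-0.0, -0.0, -1.0]]
ft_force: [-1.2, 0.1, -0.4]
gripper_width: 82.6
grasp_force: 0.0
```

Request:
servo_tool --series '[[0.9,[0,0,1.5],0],[0.9,[0,0,4],0],[0.9,[0,0,7],0],[0.9,[0,0,10],0],[0.9,[0,0,13],0],[0.9,[0,0,14],0],[0.9,[0,0,14],0]]'

```text
t: 7.28
tcp_pos: [537.3, -107.9, 172.5]
eef_rot: [[0.193, 0.981, 0.005], [0.981, -0.193, -0.0], [0.001, 0.005, -1.0]]
ft_force: [0.7, 0.3, 0.1]
gripper_width: 83.6
grasp_force: 0.0
```

```bash
python3 - <<'E'
from h import *
import cv2,pickle
i=ctrl.camera_info("wrist");im=ctrl.camera("wrist");cv2.imwrite("pics/w3.png",im[:,:,::-1]);pickle.dump(i,open("w3.pkl","wb"))
s=ctrl.read_state();print(s["t"],s["tcp_pos"],s["joints"],s["ft_force"],s["gripper_width"])
E
```

```text
7.3333 [ 536.01776218 -107.47364801  170.52962156] [-0.19063417  0.47088687  0.39716645  1.89315842 -0.24241299  0.82232389
  0.13967903] [-0.26113646 -0.39642465 -0.23375829] 83.65992677548077
```

View pics/w3.png

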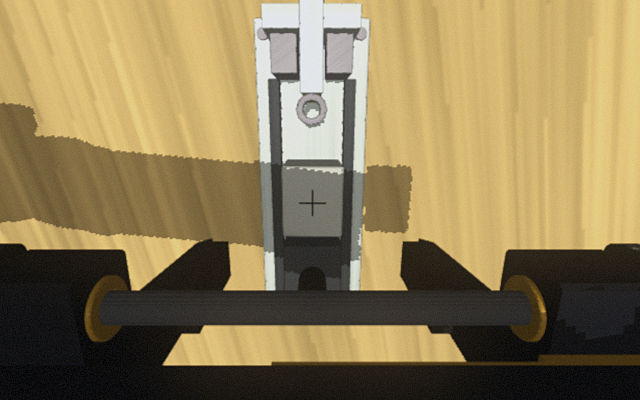

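The block sits square between the guides, with its cross at (312,203) and the jaw and post behind it at columns 298–327, row 266 and below. Next I'll work out the post position.

```bash
python3 - <<'E'
from h import *
import pickle
np.set_printoptions(precision=1,suppress=True)
i=pickle.load(open("w3.pkl","rb"))
a=np.radians(79);X=np.array([np.cos(a),np.sin(a)]);Y=np.array([-X[1],X[0]]);O=np.array([536.3,-99])
for n,p,z in(("cross",(312.5,203.5),62),("postfront",(312.5,266.5),97),("postfront_low",(312.5,266.5),52),("stopL",(271,80),50),):
    w=ray("",p,z,i)[0];print(n,w,(w[:2]-O)@X,(w[:2]-O)@Y)
print(O+X*-80)
E
```

```text
cross [ 534.6 -108.9   62. ] -10.087716892275644 -0.24394275897856985
postfront [ 527.1 -147.4   97. ] -49.24699439323032 -0.20932887387087512
postfront_low [ 522.8 -168.6   52. ] -70.94847531077492 -0.024338576026831024
stopL [521.6  -8.8  50. ] 85.74324943423561 31.624231951142065
[ 521.  -177.5]
```

Request:
servo_tool --series '[[0.9,[-0.5,-2.5,0],0],[0.9,[-1,-5,0],0],[0.9,[-1.5,-7,0],0],[0.9,[-1.5,-7,-2.5],0],[0.9,[-1.5,-7,-5.5],0],[0.9,[-1.5,-7,-8.5],0],[0.9,[-1.5,-7,-10.5],0],[0.9,[-1.5,-7,-10.8],0]]'

```text
t: 8.0
tcp_pos: [516.3, -176.2, 56.7]
eef_rot: [[0.193, 0.981, -0.009], [0.981, -0.193, 0.002], [0.0, -0.009, -1.0]]
ft_force: [-1.0, 0.7, -0.2]
gripper_width: 83.9
grasp_force: 0.0
```

Request:
servo_tool --series '[[0.3,[0,0,0],0],[-0.2,[0,0,0],0],[-0.5,[0,0,0],0],[-0.7,[0,0,0],0],[-0.8,[0,0,0],0],[-0.8,[0,0,0],0],[-0.8,[0,0,0],0],[-0.8,[0,0,0],0]]' --squeeze 40

```text
t: 8.67
tcp_pos: [520.6, -177.5, 62.3]
eef_rot: [[0.193, 0.981, 0.001], [0.981, -0.193, -0.0], [0.0, 0.001, -1.0]]
ft_force: [-1.3, 0.7, 0.2]
gripper_width: 32.5
grasp_force: 0.0
```

Request:
servo_tool --series '[[-0.9,[0,0,0],0],[-0.9,[0,0,0],0],[-0.9,[0,0,0],0],[-0.9,[0,0,0],0],[-0.9,[0,0,0],0]]' --squeeze 40

```text
t: 9.08
tcp_pos: [521.3, -177.7, 62.2]
eef_rot: [[0.193, 0.981, 0.002], [0.981, -0.193, -0.001], [-0.0, 0.002, -1.0]]
ft_force: [5.2, -0.6, -1.7]
gripper_width: 23.2
grasp_force: 40.0
```

The post is gripped. I'll push along the jig axis, slowly at block contact.

Request:
servo_tool --series '[[-0.9,[0.1,0.3,0],0],[-0.9,[0.16,0.6,0],0],[-0.9,[0.21,0.85,0],0],[-0.9,[0.25,1.05,0],0],[-0.9,[0.29,1.25,0],0],[-0.9,[0.33,1.45,0],0],[-0.9,[0.38,1.7,0],0],[-0.9,[0.43,1.96,0],0]]' --squeeze 45

```text
t: 9.75
tcp_pos: [525.0, -159.0, 62.2]
eef_rot: [[0.193, 0.981, 0.001], [0.981, -0.193, -0.002], [-0.002, 0.001, -1.0]]
ft_force: [4.3, -5.6, -1.7]
gripper_width: 22.8
grasp_force: 45.0
```

Request:
servo_tool --series '[[-0.9,[0.08,0.4,0],0],[-0.9,[0.16,0.8,0],0],[-0.9,[0.23,1.2,0],0],[-0.9,[0.31,1.6,0],0],[-0.9,[0.39,2,0],0],[-0.9,[0.47,2.4,0],0],[-0.9,[0.54,2.8,0],0],[-0.9,[0.62,3.2,0],0]]'

```text
t: 10.42
tcp_pos: [531.3, -127.0, 62.2]
eef_rot: [[0.193, 0.981, 0.001], [0.981, -0.193, -0.002], [-0.002, 0.001, -1.0]]
ft_force: [3.8, -4.9, -2.2]
gripper_width: 23.1
grasp_force: 45.0
```

Request:
servo_tool --series '[[-0.9,[0.06,0.3,0],0],[-0.9,[0.12,0.6,0],0],[-0.9,[0.17,0.9,0],0],[-0.9,[0.23,1.2,0],0],[-0.9,[0.29,1.5,0],0],[-0.9,[0.35,1.8,0],0],[-0.9,[0.39,2,0],0],[-0.9,[0.39,2,0],0]]'

```text
t: 11.08
tcp_pos: [534.9, -108.5, 62.2]
eef_rot: [[0.194, 0.981, 0.001], [0.981, -0.194, -0.003], [-0.003, 0.002, -1.0]]
ft_force: [3.7, -7.9, -2.2]
gripper_width: 22.7
grasp_force: 45.0
```

Request:
servo_tool --series '[[-0.9,[0.03,0.15,0],0],[-0.9,[0.06,0.3,0],0],[-0.9,[0.09,0.45,0],0],[-0.9,[0.09,0.45,0],0]]'

```text
t: 11.42
tcp_pos: [535.6, -104.8, 62.2]
eef_rot: [[0.195, 0.981, 0.001], [0.981, -0.195, -0.004], [-0.004, 0.002, -1.0]]
ft_force: [4.3, -10.5, -2.2]
gripper_width: 23.0
grasp_force: 45.0
```

Request:
servo_tool --series '[[-0.9,[0.03,0.15,0],0],[-0.9,[0.06,0.3,0],0],[-0.9,[0.08,0.4,0],0],[-0.9,[0.08,0.4,0],0]]'

```text
t: 11.75
tcp_pos: [536.3, -101.3, 62.2]
eef_rot: [[0.195, 0.981, 0.001], [0.981, -0.195, -0.005], [-0.004, 0.002, -1.0]]
ft_force: [3.8, -10.4, -2.6]
gripper_width: 23.1
grasp_force: 45.0
```

Request:
servo_tool --series '[[-0.9,[0.02,0.1,0],0],[-0.9,[0.04,0.2,0],0],[-0.9,[0.04,0.2,0],0]]'

```text
t: 12.0
tcp_pos: [536.6, -99.6, 62.2]
eef_rot: [[0.196, 0.981, 0.001], [0.981, -0.196, -0.005], [-0.005, 0.002, -1.0]]
ft_force: [3.0, -11.6, -2.7]
gripper_width: 22.7
grasp_force: 45.0
```

Request:
servo_tool --series '[[-0.9,[0.02,0.1,0],0],[-0.9,[0.03,0.15,0],0],[-0.9,[0.03,0.15,0],0]]'

```text
t: 12.25
tcp_pos: [536.9, -98.4, 62.2]
eef_rot: [[0.196, 0.981, 0.001], [0.981, -0.196, -0.005], [-0.005, 0.002, -1.0]]
ft_force: [2.6, -12.3, -2.3]
gripper_width: 23.0
grasp_force: 45.0
```

Request:
servo_tool --series '[[-0.9,[0.02,0.1,0],0],[-0.9,[0.03,0.15,0],0],[-0.9,[0.03,0.15,0],0]]'

```text
t: 12.5
tcp_pos: [537.1, -97.5, 62.2]
eef_rot: [[0.196, 0.981, 0.001], [0.981, -0.196, -0.006], [-0.006, 0.002, -1.0]]
ft_force: [2.6, -12.9, -3.7]
gripper_width: 22.8
grasp_force: 45.0
```

Request:
servo_tool --series '[[-0.9,[0.02,0.1,0],0],[-0.9,[0.03,0.15,0],0],[-0.9,[0.03,0.15,0],0],[-0.9,[0.03,0.15,0],0]]' --squeeze 55

```text
t: 12.83
tcp_pos: [537.1, -97.4, 62.2]
eef_rot: [[0.197, 0.98, 0.0], [0.98, -0.197, -0.007], [-0.007, 0.002, -1.0]]
ft_force: [2.9, -16.3, -2.6]
gripper_width: 22.6
grasp_force: 55.0
```

```bash
python3 - <<'E'
from h import *
import cv2
n=[]
for nm in("scene","top"):
    im=ctrl.camera(nm)[:,:,::-1]
    n.append(im[150:240,240:370] if nm=="scene" else im[175:265,280:410])
cv2.imwrite("pics/e1.png",np.hstack([cv2.resize(x,(390*1,270),interpolation=cv2.INTER_CUBIC) for x in n]))
im=ctrl.camera("wrist")[:,:,::-1];o=cv2.imread("pics/e1.png")
w=cv2.resize(im[0:300,180:440],None,fx=1.1,fy=1.1);c=np.zeros((330,780,3),np.uint8);c[:,:w.shape[1]]=w
cv2.imwrite("pics/e1.png",np.vstack([o,c]))
E
```

```text
(no output)
```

View pics/e1.png

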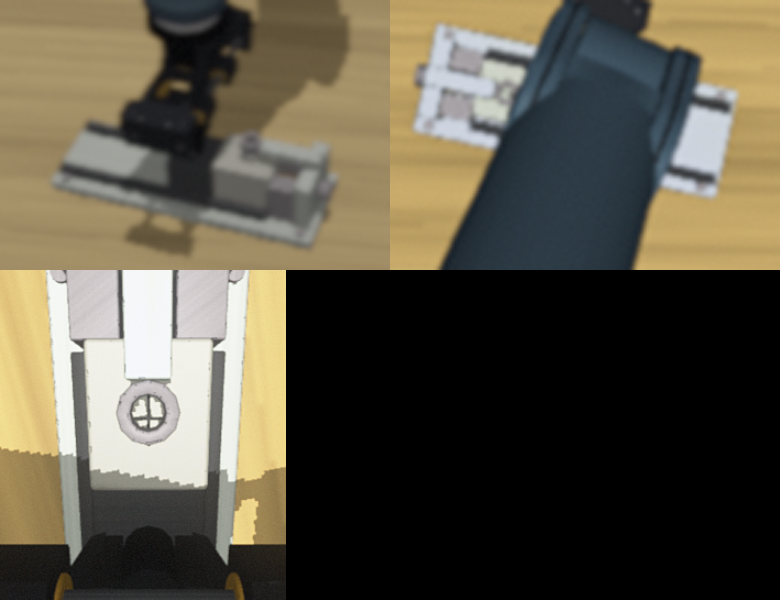

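The block's front edge meets both steel stops with no gap, and the jaw is against its back. Motion has stopped and the force is rising. I'll add a little preload, then check that it holds.

Request:
servo_tool --series '[[-0.9,[0.02,0.1,0],0],[-0.9,[0.03,0.15,0],0],[-0.9,[0.03,0.15,0],0],[-0.9,[0.03,0.15,0],0],[-0.9,[0.03,0.15,0],0],[-0.9,[0.03,0.15,0],0],[-0.9,[0.03,0.15,0],0],[-0.9,[0.03,0.15,0],0]]'

```text
t: 13.65
tcp_pos: [537.1, -97.3, 62.2]
eef_rot: [[0.198, 0.98, 0.0], [0.98, -0.198, -0.009], [-0.009, 0.002, -1.0]]
ft_force: [2.1, -20.9, -3.2]
gripper_width: 22.7
grasp_force: 55.0
```

Hard against the stops: 21 N and no movement. Handing in.

```bash
python3 -c "
from rig import ctrl
print(ctrl.job_done())"
```

```text
the job is handed in; nothing more can be done
None
```

The largest marble block is in the jig, pushed by the jaw hard against both steel stops; I handed the job in at about 14 s, still holding the jaw pressed there at about 21 N, and the hand-in gave no verdict.

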